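Set out the jeweller's bench pin

ROBOT

A 6-joint arm with a two-finger parallel gripper is mounted at the origin on the work surface. World frame = base frame: x ahead of the robot, y to its left, z up, the work surface at z = 0. Lengths are in m, angles in degrees, forces in N, time in s.
With the tool pointing down it reaches from about 0.3 to 0.75 m from the base axis. Payload 8.5 kg.
Tool frame: the origin (TCP) lies midway between the tips of the shut fingers; the grasp point (between the pads) lies 19 mm behind it; z points along the fingers, y is the direction in which the jaws open and shut (so a half turn about z gives the same grasp; the last joint's range is limited). The gripper opens to 85 mm and grips with 20 to 120 N. Pads are 22 mm wide; open, the fingers measure 114 mm over their backs; the gripper's body (76 mm by 85 mm) begins 54 mm behind the grasp point. The pads swing forward as they close: fully open they stand 13 mm farther back than shut.
Start: joints at [-89.112, 21.807, 74.336, -0, 83.858, -12.336], TCP at [0.126, -0.535, 0.231] pointing down, gripper open.
Joint ranges: [-178.18, 178.18], [-50.72, 133.34], [12.68, 142.11], [-81.47, 261.47], [9.98, 163.14], [-165.26, 165.26]. Speed limits (degrees/s): [136.94, 136.94, 180, 180, 180, 180].

INTERFACE

Orientations are given as a 3x3 rotation matrix whose columns are the frame's x, y, z axes.
In Python, from rig import env gives the robot as it stands.
- The arm moves only by the shell command python3 -m inch 'ROWS' [FORCE]. ROWS is text: rows parted by semicolons, each of 5 numbers parted by spaces: the finger opening in mm, from 0 to 85.4, then the shift along the tool's x, y, z in mm, then the turn about the tool's z in degrees. In form: jaw dx dy dz turn; .... A call has 1 to 10 rows; each row is the pose to reach, as a shift and turn from the pose commanded when the call began, along the tool's axes at that moment; what a row does not reach only later rows make up. A row lasts 1/8 s, in which the tool goes at most 62.5 mm and 10.7 degrees, less where a joint would pass 70% of its speed; a pose out of reach is approached as far as the arm can. A call with a gripper value outside its range is refused whole. The fingers move at their own pace and stop on an object; FORCE is the grip in N (left out, the last holds). Time passes only in rows, so rows that repeat a pose let the fingers close. It gives the time, the measured TCP pose, the force and the opening at its end, in the units of the state.
- env.observe(): the state, without advancing time (a new reading comes with each control period).
- env.get_image(name): name is "scene" or "side" or "wrist"; returns a dict with "color" (420x560x3 uint8, blue, green, red), "range_z" (420x560 float32, m along the optical axis (not along the pixel's ray), 0 where there is no reading), "fov_y" (degrees; the focal length in pixels is half the picture's height over the tangent of half this angle, whatever the lens; pixels are square), "cx", "cy" (the principal point, pixels), "k1" (the pictures are not rectified: a ray, as slopes to the right and down, at radius r is drawn at 1 + k1 r^2 times it, then the intrinsics apply), "R" (3x3) and "t" (3): a world point X has camera coordinates R X + t. Camera axes: x right, y down, z forward; pixel columns grow to the right and rows downward; lengths in m; the calibration is good to about 2 mm. A picture is of the moment at which its call begins.
- env.close_job(): hands the job in, once; it reports no verdict.
The state is a dict: "time_s": time; "q": joint angles; "qvel": joint speeds; "joint_efforts": joint torques, N m; "position": TCP position; "tool_rot": TCP orientation; "ft_force": force on the tool from outside, world axes, zero at the start; "wrist_torque": the same for the moment, N m; "grip_width": finger opening in m.
Only numpy, scipy, OpenCV 4.12 (cv2) and the standard library are available. Lean on these libraries where they do the work, as an engineer would, in place of code of your own. Each camera call takes 0.05 s, during which the arm holds its last target.

TASK

Slide the vise's jaw open by its upright post until it stops (about 3 cm), lift the slotted wooden board out and lay it flat on the wooden block, pointing straight out along the block's middle, slotted nose away from the robot, with the scored line at least 5 cm back from the block's far edge. Then slide it outward along the block until the scored line is over that far edge; so far out it would tip off, so finish while still holding it with the fingers, level and pressed down lightly on the block. Do not drop it, and leave the other tools, bowls and the anvil where they are.

Things in the scene. Friction and masses are not known exactly. Their poses are not given: they have to be found in the camera images.
- vise: dark steel vise fixed to the table, left or right. Origin: centre of its underside; x along the board, away from the robot, y along the jaw's travel. Base plate 190 x 150 x 15 mm (y -60 to +90). A bed rib 36 mm wide, top at z 45 mm, carries the board, whose sides are free to below it. Jaws only at x +20 to +70 mm, top at z 76 mm; fixed jaw at y -55 to -25 mm, sliding jaw at +y
- jaw (a joint): travel of the sliding jaw (m): 0 closed on the board, grows towards the vise's +y, 0.035 fully open. Starts at 0 to 0.004; stays where left; slides with about 3 to 5 N. Its lip reaches 9 mm over the board's top and keeps it in until the jaw is open
- jaw_post (a point): centre of the upright steel post on top of the sliding jaw, by which it is slid; post 20 (vise x) x 16 (vise y) mm, this point 98 mm above the table, 22 mm above the jaw's top, 19 mm below the post's top. Axes as the vise
- board_center (a point): centre (half-way up) of the pale wooden board, 220 (x) x 50 (y) x 20 mm, 0.12 to 0.24 kg. Nose (+x end) has an open slot 14 mm wide, 55 mm deep. At the start it lies flat in the vise, nose away from the robot, x along the vise's x, this centre 55 mm above the table. Centre of mass about 6 mm behind this point (-x)
- board_line (a point): middle of the dark line scored across the board, 30 mm behind the board's centre (140 mm from the nose tip, 80 mm from the tail), half-way up the thickness. Axes as the board
- block: brown wooden block fixed to the table on the other side from the vise, 200 (x) x 110 (y) x 60 mm high, turned a little. Origin at the centre of its underside, x pointing away from the robot; its far edge is the top edge at x = +100 mm, the top at z = 60 mm
- catch_bowl: steel bowl with brass bits, 80 mm across, 26 mm high, standing on the table under the place where the board will overhang; leave alone. Origin at its underside
- bowl_mid: steel bowl with green beads, 80 mm across, 26 mm high, on the table near the middle; leave alone. Origin at its underside
- bowl_left: steel bowl with white beads, 80 mm across, 26 mm high, at the left; leave alone. Origin at its underside
- hammer: hammer lying at the left; leave alone
- mandrel: steel ring mandrel with a dark wooden grip, 290 mm long over all, lying at the right; leave alone
- screwdriver: screwdriver lying at the right; leave alone
- anvil: round steel anvil, 70 mm across and 34 mm high, on the table nearest the robot; leave alone. Origin at its underside
Mind the look-alikes: they are no part of the job. Leave any purple or yellow look-alike of the part that bears board_center alone.

How it is judged:
By the outcome, as a careful person would: the job done as asked, in the order asked, and still so for the second after the job is handed in, while the arm keeps its last pose, push and grip.
It also fails if it takes over 54 s, if anything falls off the work surface, if the arm or the gripper's body presses on something with over 40 N, if the wrist force passes 120 N, or if a joint passes its speed limit or range.

## Working session

There is one attempt and no reset: what is moved stays moved. The work goes in short steps, Python scripts to look and compute and a shell command to move; the robot and the scene stay as the last step left them, time stands still between calls to the robot, and variables do not carry over. Pictures are saved under pics/ and viewed, and the job is handed in when it is done.

```bash
mkdir -p pics; ls
python3 - <<'E'
from rig import env
import cv2
o=env.observe(); print(o['time_s'],o['position'],o['tool_rot'],o['ft_force'],o['grip_width'])
for n in ['scene','side','wrist']:
    d=env.get_image(n); cv2.imwrite(f'pics/{n}0.png',d['color'])
    print(n,d['fov_y'],d['cx'],d['cy'],d['k1'],d['R'],d['t'],(d['range_z']>0).mean())
E
```

```text
pics
0.0 [ 0.12579062 -0.53511096  0.23070488] [[ 9.73498088e-01  2.28695149e-01 -2.67371923e-05]
 [ 2.28694938e-01 -9.73497016e-01  1.47849562e-03]
 [ 3.12096199e-04 -1.44542732e-03 -9.99998907e-01]] [ 0.6664339  -0.27396458 -0.39401503] 0.08523448702857139
scene 49.22341282883404 277.15811129746965 209.3181855286701 0.005817471555755682 [[-0.63263336  0.77430842 -0.01488307]
 [ 0.50904506  0.40126863 -0.76148317]
 [-0.58365072 -0.48931581 -0.6480138 ]] [ 0.3300215  -0.15763839  1.75366985] 0.9958418367346938
side 43.567426437015826 276.08025413642866 214.07349136495858 -0.160228696638655 [[ 0.97134946 -0.23740114  0.01099687]
 [-0.10932333 -0.48743499 -0.86628837]
 [ 0.2110181   0.84026653 -0.49942319]] [-0.48924714  0.10896597  1.45109618] 0.9958078231292516
wrist 65.38429299889559 280.9715025513092 210.1864065150726 -0.028794476074759667 [[ 0.2287181  -0.97349204 -0.00113221]
 [-0.93599215 -0.22022705  0.27462472]
 [-0.26759432 -0.06175191 -0.96155082]] [-0.54939209 -0.03470378  0.37892392] 0.9960289115646258
```

View pics/scene0.png

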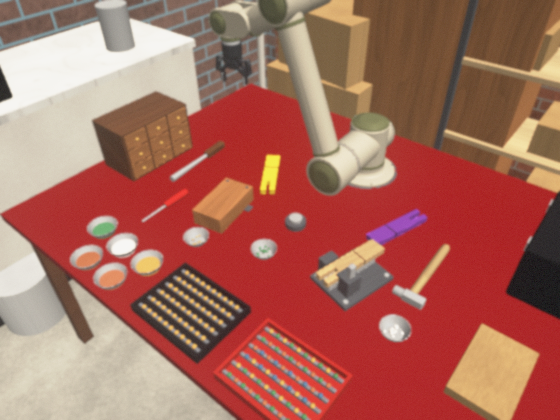

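View pics/side0.png

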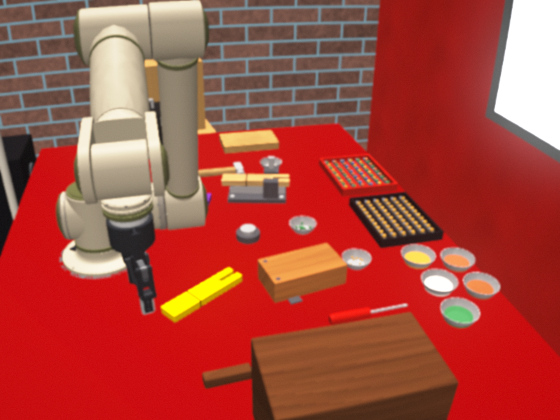

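View pics/wrist0.png

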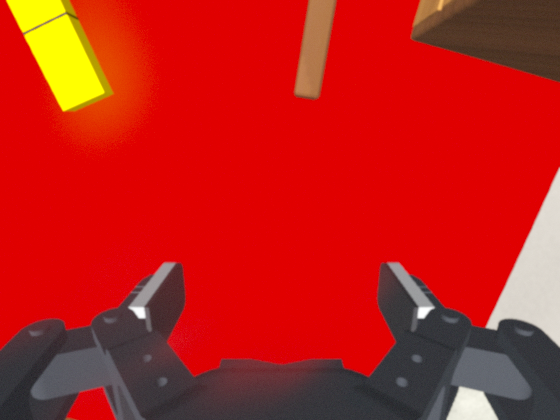

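The scene view shows the pale board in the vise at (350,262). The look-alikes are the yellow one at (270,173) and the purple one at (397,227). The wooden cutting board at (493,370) and the block at (223,204) are different shapes. I choose the pale one in the vise and will check it in a close crop.

```bash
cat > h.py <<'E'
import numpy as np, cv2
from rig import env
def K(d):
    f=d['color'].shape[0]/2/np.tan(np.radians(d['fov_y']/2)); return f
def cloud(d):
    """world point per pixel from range"""
    f=K(d); h,w=d['range_z'].shape
    u,v=np.meshgrid(np.arange(w),np.arange(h))
    rays=undist(d,np.stack([u,v],-1).reshape(-1,2).astype(float)).reshape(h,w,2)
    z=d['range_z'].astype(float)
    pc=np.stack([rays[...,0]*z,rays[...,1]*z,z],-1)
    return (pc-d['t'])@d['R']
def undist(d,px):
    f=K(d); A=np.array([[f,0,d['cx']],[0,f,d['cy']],[0,0,1.]])
    return cv2.undistortPoints(np.asarray(px,float).reshape(-1,1,2),A,np.array([d['k1'],0,0,0.])).reshape(-1,2)
def onplane(d,px,z):
    r=undist(d,px); r=np.c_[r,np.ones(len(r))]@d['R']; c=-np.asarray(d['R']).T@d['t']
    s=(z-c[2])/r[:,2]; return c+r*s[:,None]
def proj(d,X):
    X=np.atleast_2d(X); c=X@np.asarray(d['R']).T+d['t']; p=c[:,:2]/c[:,2:]; r2=(p**2).sum(1,keepdims=True)
    return p*(1+d['k1']*r2)*K(d)+[d['cx'],d['cy']]
E
python3 - <<'E'
from h import *
d=env.get_image('scene'); c=d['color']
a=cv2.resize(c[210:310,290:420],None,fx=6,fy=6,interpolation=cv2.INTER_CUBIC); cv2.imwrite('pics/c1.png',a)
s=env.get_image('side')
b=cv2.resize(s['color'][160:210,210:310],None,fx=8,fy=8,interpolation=cv2.INTER_CUBIC); cv2.imwrite('pics/c2.png',b)
P=cloud(d);Q=cloud(s)
for p in [(350,262),(223,200),(264,249),(197,237),(295,221)]: print('scene',p,P[p[1],p[0]].round(4))
for p in [(255,180),(300,262),(303,226),(356,260),(248,233)]: print('side',p,Q[p[1],p[0]].round(4))
E
```

```text
scene (350, 262) [0.4983 0.2491 0.061 ]
scene (223, 200) [ 0.5207 -0.2323  0.0594]
scene (264, 249) [ 0.5772 -0.0066  0.0151]
scene (197, 237) [ 0.6636 -0.2152  0.0069]
scene (295, 221) [0.4338 0.0031 0.0353]
side (255, 180) [0.4868 0.2226 0.067 ]
side (300, 262) [ 0.5035 -0.2504  0.0645]
side (303, 226) [ 0.5839 -0.0078  0.0156]
side (356, 260) [ 0.6813 -0.1937  0.0038]
side (248, 233) [ 0.4134 -0.0308  0.0286]
```

View pics/c1.png

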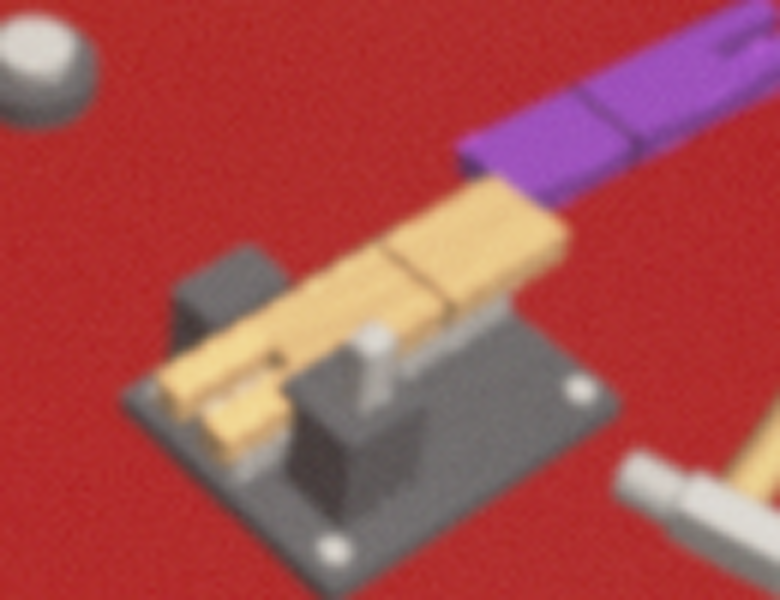

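View pics/c2.png

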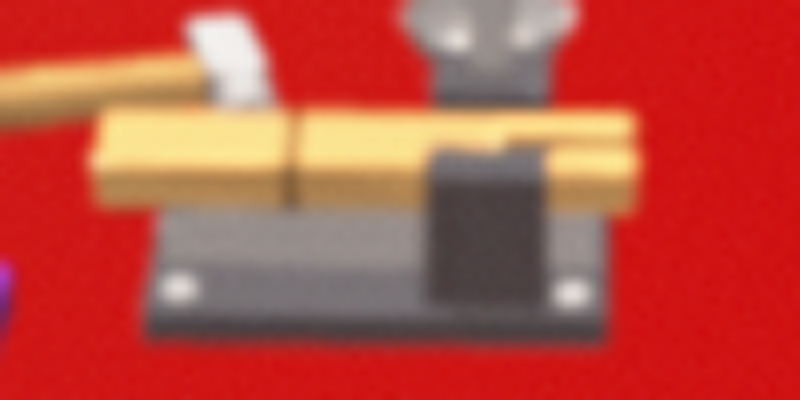

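The crop confirms it: a pale slotted board with a scored line, lying in the vise, lip over its +y side, post on the +y jaw (scene ~ (352,271)). Next I measure roughly.

Run:
```python
from h import *
d=env.get_image('scene'); 
def px(cx,cy): return (290+cx/6-.4,210+cy/6-.4)
# top corners of board: tail -y, tail +y, nose -y corner, line ends
names=['tailR','tailL','noseR','lineR','lineL','noseLfront']
pts=[px(492,174),px(570,232),px(158,378),px(380,240),px(450,300),px(205,418)]
W=onplane(d,pts,.065)
for n,w in zip(names,W): print(n,w.round(4))
print('dir',np.degrees(np.arctan2(*(W[2]-W[0])[[1,0]])))
s=env.get_image('side')
def ps(cx,cy): return (210+cx/8-.4,160+cy/8-.4)
W=onplane(s,[ps(108,106),ps(92,165),ps(634,110),ps(292,108),ps(288,165)],.065)
for n,w in zip(['tailL','tailR','noseL','lineL','lineR'],W): print(n,w.round(4))
print(np.degrees(np.arctan2(*(W[2]-W[0])[[1,0]])))
print('post top',onplane(d,[px(375,335)],.117))
for n,dd in (('scene',d),('side',s)):
    P=cloud(dd); m=(P[...,2]>.052)&(P[...,2]<.07)&(P[...,1]<-.12)&(P[...,1]>-.4)&(P[...,0]<.8)&(P[...,0]>.35)
    m=cv2.morphologyEx(m.astype(np.uint8),cv2.MORPH_OPEN,np.ones((3,3)))
    _,l,st,_=cv2.connectedComponentsWithStats(m); k=1+st[1:,4].argmax()
    ys,xs=np.nonzero(l==k); w=onplane(dd,np.c_[xs,ys].astype(float),.06)[:,:2]
    print(n,st[k],cv2.minAreaRect((w*1000).astype(np.float32)))
b=cv2.resize(s['color'][230:310,250:390],None,fx=5,fy=5,interpolation=cv2.INTER_CUBIC); cv2.imwrite('pics/c3.png',b)
b=cv2.resize(d['color'][170:250,180:300],None,fx=6,fy=6,interpolation=cv2.INTER_CUBIC); cv2.imwrite('pics/c4.png',b)
```

```text
tailR [0.3812 0.25   0.065 ]
tailL [0.3931 0.3002 0.065 ]
noseR [0.5939 0.1988 0.065 ]
lineR [0.4548 0.2311 0.065 ]
lineL [0.4681 0.2782 0.065 ]
noseLfront [0.6003 0.2295 0.065 ]
dir -13.558591306509129
tailL [0.3942 0.3031 0.065 ]
tailR [0.3794 0.2492 0.065 ]
noseL [0.6084 0.2514 0.065 ]
lineL [0.4691 0.2842 0.065 ]
lineR [0.4573 0.2317 0.065 ]
-13.551780523832473
post top [[0.55284956 0.28439689 0.117     ]]
scene [ 193  179   57   42 1263] ((515.3250732421875, -236.88027954101562), (204.4129180908203, 113.89351654052734), 10.08818531036377)
side [ 258  244   89   42 2137] ((509.6234436035156, -251.30746459960938), (203.8157958984375, 117.85900115966797), 10.283623695373535)
```

View pics/c3.png

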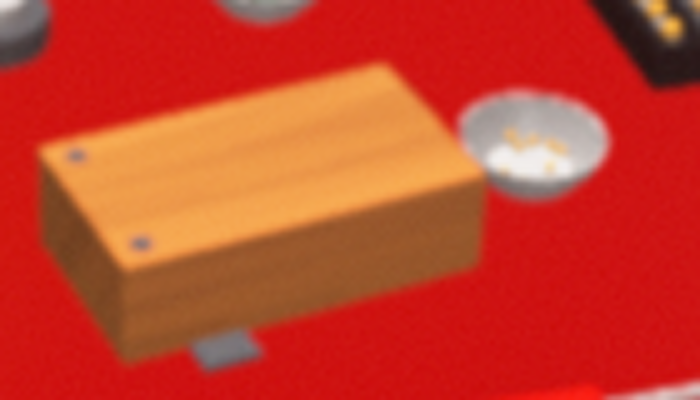

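View pics/c4.png

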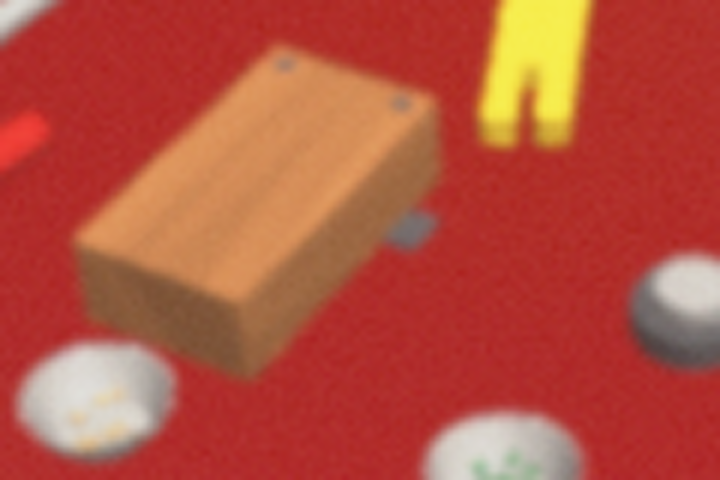

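Run:
```python
from h import *
d=env.get_image('scene'); s=env.get_image('side')
def ps(cx,cy): return (250+cx/5-.4,230+cy/5-.4)
def pd(cx,cy): return (180+cx/6-.4,170+cy/6-.4)
for dd,p in ((s,[ps(38,150),ps(126,270),ps(485,180),ps(383,64)]),(d,[pd(438,100),pd(282,44),pd(74,242),pd(242,303)])):
    W=onplane(dd,p,.06)[:,:2]; print(W.round(4).tolist(), W.mean(0)); 
    ds=sorted([(np.linalg.norm(W[i]-W[j]),i,j) for i in range(4) for j in range(i)])
    for l,i,j in ds: v=W[i]-W[j]; v=v*np.sign(v[0]); print(round(l,4),i,j,np.degrees(np.arctan2(v[1],v[0])))
```

```text
[[0.4024, -0.21], [0.4225, -0.3166], [0.615, -0.2859], [0.5987, -0.1728]] [ 0.50967276 -0.24630094]
0.1084 1 0 -79.32856467376529
0.1143 3 2 -81.80710967672591
0.195 2 1 9.053473219233043
0.1998 3 0 10.74263141801504
0.2257 2 0 -19.64109697725501
0.2275 3 1 39.21233021802675
[[0.4043, -0.204], [0.4206, -0.3124], [0.6203, -0.2753], [0.5993, -0.1687]] [ 0.51113785 -0.240102  ]
0.1086 3 2 -78.83759429548857
0.1097 1 0 -81.43442516518519
0.1982 3 0 10.237405486766198
0.2032 2 1 10.539158249242604
0.2275 2 0 -18.26405196045023
0.2293 3 1 38.80125231408553
```

Block is near (0.510,-0.243), yaw about 10.3°. Board centre is near (0.494,0.250), yaw about -13.6°. I'll go via the block for a wrist look.

```bash
python3 -m inch '60 351 -210 -20 3; 60 351 -210 -20 3; 60 351 -210 -20 3; 60 351 -210 -20 3; 60 351 -210 -20 3; 60 351 -210 -20 3; 60 351 -210 -20 3; 60 351 -210 -20 3; 60 351 -210 -20 3' 60
python3 - <<'E'
from h import *
d=env.get_image('wrist'); cv2.imwrite('pics/w1.png',d['color']); o=env.observe(); print(o['position'],o['tool_rot'],o['q'])
E
```

```text
time_s: 1.58
position: [0.4192, -0.2509, 0.2513]
tool_rot: [[0.984, 0.177, -0.0], [0.177, -0.984, -0.0], [-0.0, 0.0, -1.0]]
ft_force: [-0.6, -0.1, 0.1]
grip_width: 0.0603
[ 0.41898956 -0.25125944  0.25125829] [[ 9.84282367e-01  1.76601709e-01 -2.42122737e-04]
 [ 1.76601700e-01 -9.84282396e-01 -5.91649516e-05]
 [-2.48765779e-04  1.54757317e-05 -9.99999969e-01]] [-4.48600622e+01  1.47578730e+01  8.15167442e+01 -1.22615792e-02
  8.37328251e+01  3.49693961e+01]
```

View pics/w1.png

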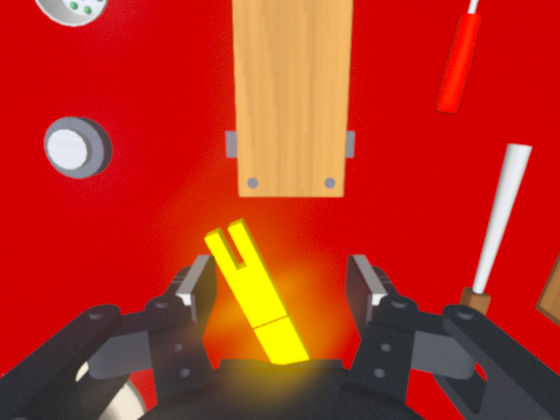

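The block's near top corners are at about (240,196) and (344,196), sides running up to (232,0) and (353,0). It is nearly aligned with the tool. I'll fit its edges.

```bash
cat >> h.py <<'E'
def blockfit(d,rows):
    hsv=cv2.cvtColor(d['color'],cv2.COLOR_BGR2HSV)
    m=((hsv[...,0]>8)&(hsv[...,0]<25)&(hsv[...,1]<200)&(hsv[...,2]>90)).astype(np.uint8)
    m=cv2.morphologyEx(m,cv2.MORPH_CLOSE,np.ones((15,15)))
    return m
E
python3 - <<'E'
from h import *
d=env.get_image('wrist'); m=blockfit(d,None)
L=[];R=[]
for v in range(15,115,5):
    xs=np.nonzero(m[v,150:420])[0]+150; L.append((xs.min()-.5,v)); R.append((xs.max()+.5,v))
B=[]
for u in range(250,336,5):
    ys=np.nonzero(m[:230,u])[0]; B.append((u,ys.max()+.5))
print(L[::6],R[::6],B[::5])
def fit(p):
    W=onplane(d,p,.06)[:,:2]; vx,vy,x,y=cv2.fitLine(W.astype(np.float32),cv2.DIST_HUBER,0,1e-4,1e-4).ravel(); s=np.sign(vx) ; return np.array([x,y]),np.array([vx,vy])*s
l,r,b=fit(L),fit(R),fit(B)
for q in (l,r,b): print(q[0],np.degrees(np.arctan2(q[1][1],q[1][0])))
def X(p,q): t=np.linalg.solve(np.c_[p[1],-q[1]],q[0]-p[0]); return p[0]+t[0]*p[1]
c1,c2=X(l,b),X(r,b); print(c1,c2,np.linalg.norm(c1-c2))
yaw=np.arctan2(*(l[1]+r[1])[::-1]); u=np.array([np.cos(yaw),np.sin(yaw)])
print('yaw',np.degrees(yaw),'center',(c1+c2)/2+.1*u)
E
```

```text
[(np.float64(231.5), 15), (np.float64(232.5), 45), (np.float64(233.5), 75), (np.float64(234.5), 105)] [(np.float64(351.5), 15), (np.float64(350.5), 45), (np.float64(348.5), 75), (np.float64(347.5), 105)] [(250, np.float64(196.5)), (275, np.float64(196.5)), (300, np.float64(196.5)), (325, np.float64(196.5))]
[ 0.5262438  -0.18582727] 10.240055
[ 0.5502201  -0.29334196] 10.421043
[ 0.41136438 -0.26478308] -79.82735
[ 0.40124863 -0.20840767] [ 0.4207611  -0.31715128] 0.11048035
yaw 10.330549 center [ 0.5093838  -0.24484679]
```

```bash
python3 -m inch '50 126 -527 0 24; 50 126 -527 0 24; 50 126 -527 0 24; 50 126 -527 0 24; 50 126 -527 0 24; 50 126 -527 0 24; 50 126 -527 0 24; 50 126 -527 0 24; 50 126 -527 0 24; 50 126 -527 0 24'
python3 - <<'E'
from h import *
d=env.get_image('wrist'); cv2.imwrite('pics/w2.png',d['color']); o=env.observe(); print(o['position'],o['tool_rot'],o['q'])
E
```

```text
time_s: 2.92
position: [0.4499, 0.2921, 0.2508]
tool_rot: [[0.972, -0.235, -0.001], [-0.235, -0.972, 0.0], [-0.001, 0.0, -1.0]]
ft_force: [-0.4, -0.3, 0.8]
grip_width: 0.0499
[0.4500094  0.29049123 0.25087783] [[ 9.71482381e-01 -2.37110890e-01 -6.40157521e-04]
 [-2.37111233e-01 -9.71482366e-01 -5.25082816e-04]
 [-4.97398890e-04  6.61897243e-04 -9.99999657e-01]] [ 2.01787976e+01  1.96042277e+01  7.44740817e+01 -1.56249137e-02
  8.59664957e+01  1.23896001e+02]
```

View pics/w2.png

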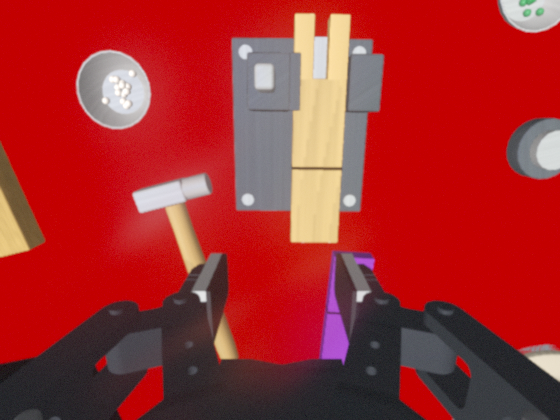

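The wrist picture shows the vise, the post top at (264,77), the scored line at row 168, and the board tail at row 242, cols 290 to 338.

Run:
```python
from h import *
d=env.get_image('wrist')
hsv=cv2.cvtColor(d['color'],cv2.COLOR_BGR2HSV)
m=((hsv[...,0]>12)&(hsv[...,0]<28)&(hsv[...,1]>70)&(hsv[...,1]<200)&(hsv[...,2]>130)).astype(np.uint8)
def fit(p,z):
    W=onplane(d,p,z)[:,:2]; vx,vy,x,y=cv2.fitLine(W.astype(np.float32),cv2.DIST_HUBER,0,1e-4,1e-4).ravel(); return np.array([x,y]),np.array([vx,vy])*np.sign(vx)
L=[];R=[]
for v in [*range(115,160,4),*range(176,236,4)]:
    xs=np.nonzero(m[v,270:370])[0]+270; L.append((xs.min()-.5,v)); R.append((xs.max()+.5,v))
B=[(u,np.nonzero(m[:260,u])[0].max()+.5) for u in range(296,334,4)]
print(L[::5],R[::5],B[::4])
l,r,b=fit(L,.065),fit(R,.065),fit(B,.065)
for q in(l,r,b): print(q[0],np.degrees(np.arctan2(q[1][1],q[1][0])))
def X(p,q): t=np.linalg.solve(np.c_[p[1],-q[1]],q[0]-p[0]); return p[0]+t[0]*p[1]
c1,c2=X(l,b),X(r,b); yaw=np.arctan2(*(l[1]+r[1])[::-1]); u=np.array([np.cos(yaw),np.sin(yaw)]); n=np.array([-u[1],u[0]])
C=(c1+c2)/2+.11*u; print('width',np.linalg.norm(c1-c2),'yaw',np.degrees(yaw),'center',C)
ln=onplane(d,[(291,168.3),(342,168.3)],.065)[:,:2].mean(0); print('line->center',ln+.03*u)
g=d['color'].min(2); k=(g[55:100,250:280]>125).astype(np.uint8)
ys,xs=np.nonzero(k); print(xs.min()+250,xs.max()+250,ys.min()+55,ys.max()+55)
cv2.imwrite('pics/w2c.png',cv2.resize(d['color'][20:260,220:400],None,fx=2.5,fy=2.5,interpolation=cv2.INTER_CUBIC))
p=onplane(d,[(264,76.5)],.117)[0,:2]; print('post',p,'rel board',(p-C)@u,(p-C)@n)
o=env.observe(); T=o['position'];Rr=o['tool_rot']
print('shift tool to post',((np.r_[p,.085]-T)@Rr*1000).round(1),'yawtool',np.degrees(np.arctan2(Rr[1,0],Rr[0,0])))
```

```text
[(np.float64(290.5), 115), (np.float64(290.5), 135), (np.float64(289.5), 155), (np.float64(289.5), 188), (np.float64(288.5), 208), (np.float64(288.5), 228)] [(np.float64(342.5), 115), (np.float64(341.5), 135), (np.float64(340.5), 155), (np.float64(338.5), 188), (np.float64(337.5), 208), (np.float64(336.5), 228)] [(296, np.float64(242.5)), (312, np.float64(242.5)), (328, np.float64(242.5))]
[0.472728   0.27619255] -14.429919
[0.43887258 0.23270458] -14.088495
[0.3838229  0.27044362] 76.22294
width 0.05092816 yaw -14.259208 center [0.49097213 0.24554469]
line->center [0.49057776 0.24376663]
250 279 55 99
post [0.55170403 0.27987004] rel board 0.05040618440791498 0.0482266477692279
shift tool to post [101. -15. 166.] yawtool -13.800912029089329
```

View pics/w2c.png

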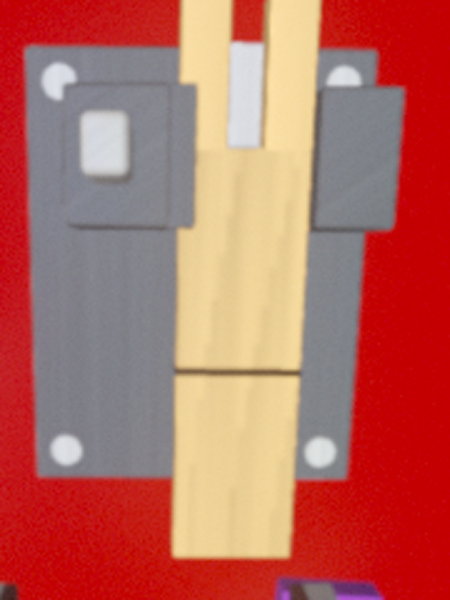

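```bash
python3 -m inch '46 50 -9 20 0; 46 101 -17 60 0; 46 101 -17 100 0; 46 101 -17 130 0; 46 101 -17 155 0; 46 101 -17 164 0; 46 101 -17 164 0' 50
python3 - <<'E'
from h import *
d=env.get_image('wrist'); cv2.imwrite('pics/w3.png',d['color'])
E
```

```text
time_s: 3.9
position: [0.5524, 0.2817, 0.0877]
tool_rot: [[0.971, -0.24, -0.0], [-0.24, -0.971, -0.0], [-0.0, 0.0, -1.0]]
ft_force: [0.2, 0.3, 0.2]
grip_width: 0.0464
```

View pics/w3.png

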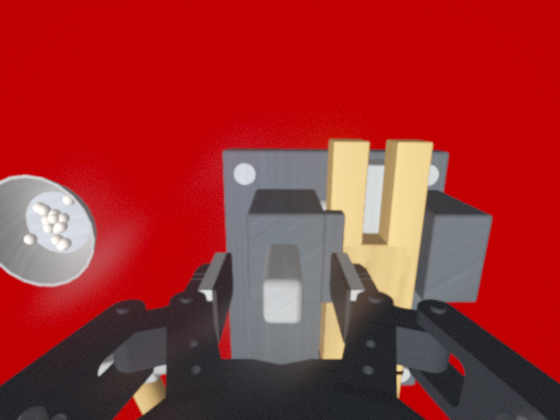

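The post at (283,285) is centred between the fingers. I close on it.

```bash
python3 -m inch '10 0 0 0 0; 10 0 0 0 0; 10 0 0 0 0; 10 0 0 0 0; 10 0 0 0 0' 50
```

```text
time_s: 4.58
position: [0.5524, 0.2827, 0.0884]
tool_rot: [[0.971, -0.238, 0.002], [-0.238, -0.971, 0.0], [0.002, -0.0, -1.0]]
ft_force: [-0.7, -2.7, 5.8]
grip_width: 0.0148
```

```bash
python3 -m inch '10 0 -6 0 0; 10 0 -12 0 0; 10 0 -18 0 0; 10 0 -24 0 0; 10 0 -24 0 0'; python3 -m inch '10 0 -3 0 0; 10 0 -6 0 0; 10 0 -6 0 0'
```

```text
time_s: 5.2
position: [0.5585, 0.3065, 0.0885]
tool_rot: [[0.971, -0.238, 0.002], [-0.238, -0.971, 0.001], [0.002, -0.001, -1.0]]
ft_force: [1.1, 0.5, 4.9]
grip_width: 0.0154
time_s: 5.58
position: [0.5598, 0.312, 0.0884]
tool_rot: [[0.971, -0.238, 0.002], [-0.238, -0.971, 0.0], [0.002, -0.001, -1.0]]
ft_force: [0.4, -0.5, 5.4]
grip_width: 0.0149
```

```bash
python3 -m inch '10 0 -2 0 0; 10 0 -2 0 0'; python3 -m inch '10 0 -2 0 0; 10 0 -2 0 0';python3 -m inch '10 0 -2 0 0; 10 0 -2 0 0'
```

```text
time_s: 5.82
position: [0.56, 0.3128, 0.0884]
tool_rot: [[0.971, -0.239, 0.001], [-0.239, -0.971, -0.002], [0.001, 0.002, -1.0]]
ft_force: [-1.6, -7.0, 7.2]
grip_width: 0.0152
time_s: 6.08
position: [0.56, 0.313, 0.0884]
tool_rot: [[0.971, -0.239, -0.001], [-0.239, -0.971, -0.005], [0.0, 0.005, -1.0]]
ft_force: [-4.9, -16.2, 10.6]
grip_width: 0.0152
time_s: 6.32
position: [0.5601, 0.313, 0.0884]
tool_rot: [[0.971, -0.24, -0.003], [-0.24, -0.971, -0.009], [-0.001, 0.009, -1.0]]
ft_force: [-8.1, -26.8, 13.5]
grip_width: 0.0153
```

The jaw is at its stop, since force builds up without motion. I back off, release, rise and look.

```bash
python3 -m inch '10 0 6 0 0; 46 0 6 0 0; 46 0 6 0 0; 46 0 6 0 0; 46 0 6 -40 0; 46 -30 14 -100 0; 75 -90 22 -140 0; 75 -150 22 -140 0; 75 -150 22 -140 0;75 -150 22 -140 0'
python3 - <<'E'
from h import *
d=env.get_image('wrist'); cv2.imwrite('pics/w4.png',d['color']);
E
```

```text
time_s: 7.58
position: [0.4097, 0.3324, 0.2275]
tool_rot: [[0.971, -0.237, 0.001], [-0.237, -0.971, 0.0], [0.001, -0.0, -1.0]]
ft_force: [0.9, 0.1, 0.1]
grip_width: 0.075
```

View pics/w4.png

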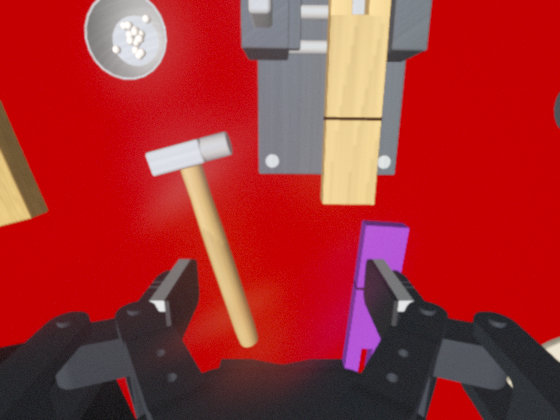

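The jaw is open, with its guide rods visible at (313,12-48). The board is in place: line at (353,119), tail at row 205. I'll measure the grasp.

```bash
cat >> h.py <<'E'
def bmask(d):
    hsv=cv2.cvtColor(d['color'],cv2.COLOR_BGR2HSV)
    return ((hsv[...,0]>12)&(hsv[...,0]<28)&(hsv[...,1]>70)&(hsv[...,1]<200)&(hsv[...,2]>130)).astype(np.uint8)
def fit(d,p,z):
    W=onplane(d,p,z)[:,:2]; vx,vy,x,y=cv2.fitLine(W.astype(np.float32),cv2.DIST_HUBER,0,1e-4,1e-4).ravel(); return np.array([x,y]),np.array([vx,vy])*np.sign(vx)
def X(p,q): t=np.linalg.solve(np.c_[p[1],-q[1]],q[0]-p[0]); return p[0]+t[0]*p[1]
ang=lambda v: np.degrees(np.arctan2(v[1],v[0]))
E
python3 - <<'E'
from h import *
d=env.get_image('wrist'); m=bmask(d); z=.065
L=[];R=[]
for v in [*range(60,110,4),*range(126,200,4)]:
    xs=np.nonzero(m[v,310:400])[0]+310; L.append((xs.min()-.5,v)); R.append((xs.max()+.5,v))
B=[(u,np.nonzero(m[:220,u])[0].max()+.5) for u in range(328,372,4)]
l,r,b=fit(d,L,z),fit(d,R,z),fit(d,B,z)
c1,c2=X(l,b),X(r,b); u=l[1]+r[1]; u/=np.linalg.norm(u)
print(ang(l[1]),ang(r[1]),ang(b[1]),np.linalg.norm(c1-c2)); C=(c1+c2)/2+.11*u
g=d['color'].max(2).astype(int); LN=[]
for c in range(330,380,3):
    col=g[105:133,c]; LN.append((c,105+col.argmin()))
q=fit(d,LN,z); print('line',LN[::5],ang(q[1])); lc=(X(l,q)+X(r,q))/2
print('C',C,'C from line',lc+.03*u,'C from range', cloud(d)[160,350])
G=C-.042*u; o=env.observe()
print('G',G,((np.r_[G,.044]-o['position'])@o['tool_rot']*1000).round(1),'yaw',ang(u),ang(o['tool_rot'][:2,0]))
E
```

```text
-14.140589 -14.225782 76.22904 0.051808003
line [(330, np.int64(119)), (345, np.int64(119)), (360, np.int64(119)), (375, np.int64(119))] 76.429756
C [0.49151987 0.246451  ] C from line [0.49116454 0.24654073] C from range [0.4261712  0.26251484 0.0642494 ]
G [0.45080015 0.25674197] [ 56.9  63.4 182.9] yaw -14.183184 -13.809582546194651
```

```bash
python3 -m inch '72 28 32 10 0.4; 72 57 63 40 0.4; 72 57 63 90 0.4; 72 57 63 130 0.4; 72 57 63 150 0.4; 72 57 63 150 0.4'
python3 - <<'E'
from h import *
d=env.get_image('wrist'); cv2.imwrite('pics/w5.png',d['color']);
E
```

```text
time_s: 8.43
position: [0.4504, 0.2566, 0.0756]
tool_rot: [[0.969, -0.246, -0.004], [-0.246, -0.969, -0.001], [-0.003, 0.002, -1.0]]
ft_force: [0.0, -0.0, -0.1]
grip_width: 0.0721
```

View pics/w5.png

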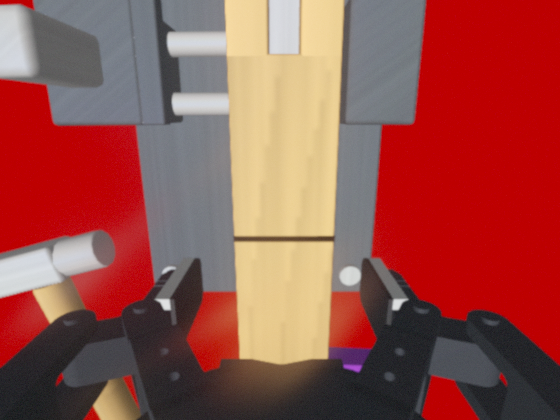

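The board is centred between the fingers (board cols 236-331, fingers 200-363). I go down and grip.

```bash
python3 -m inch '72 0 0 16 0; 72 0 0 31 0; 72 0 0 31 0; 40 0 0 31 0; 40 0 0 31 0; 40 0 0 31 0; 40 0 0 31 0; 40 0 0 31 0' 80
```

```text
time_s: 9.48
position: [0.4508, 0.2575, 0.0479]
tool_rot: [[0.97, -0.245, 0.003], [-0.245, -0.97, 0.001], [0.002, -0.001, -1.0]]
ft_force: [-0.2, -0.7, 6.3]
grip_width: 0.0477
```

```bash
python3 -m inch '40 0 0 -6 0; 40 0 0 -16 0; 40 0 0 -30 0; 40 0 0 -50 0; 40 0 0 -80 0; 40 0 0 -80 0'
python3 - <<'E'
from h import *
d=env.get_image('wrist'); cv2.imwrite('pics/w6.png',d['color']); d=env.get_image('side'); cv2.imwrite('pics/s6.png',cv2.resize(d['color'][130:230,180:340],None,fx=5,fy=5,interpolation=cv2.INTER_CUBIC))
E
```

```text
time_s: 10.22
position: [0.451, 0.2577, 0.1286]
tool_rot: [[0.97, -0.245, 0.005], [-0.245, -0.97, 0.001], [0.004, -0.003, -1.0]]
ft_force: [0.1, 0.2, -2.2]
grip_width: 0.0483
```

View pics/w6.png

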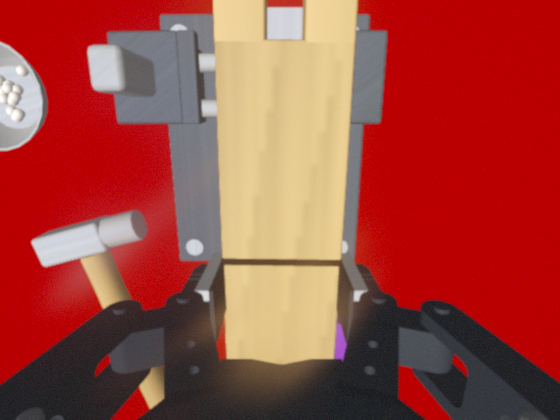

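View pics/s6.png

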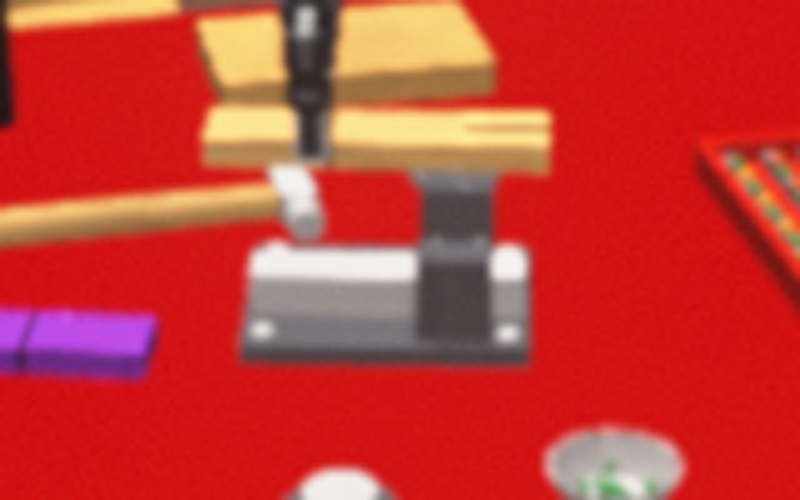

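The board is out and held, about level, line 12 mm ahead of the TCP. I carry it to the block, line aimed at about +40 mm in block x (60 mm back from the far edge).

```bash
python3 -m inch '40 0 0 -15 0; 40 0 0 -40 0; 40 0 0 -45 0' && python3 -m inch '40 8 18 0 -1; 40 25 55 0 -3; 40 47 106 0 -5.6; 40 72 162 0 -8.6; 40 96 217 0 -11.5; 40 121 272 0 -14.5; 40 146 328 0 -17.4; 40 168 378 0 -20; 40 189 425 0 -22.5; 40 205 461 0 -24.5' && python3 -m inch '40 0 0 0 0; 40 0 0 0 0'
python3 - <<'E'
from h import *
d=env.get_image('wrist'); cv2.imwrite('pics/w7.png',d['color']); d=env.get_image('side'); cv2.imwrite('pics/s7.png',cv2.resize(d['color'][180:310,220:420],None,fx=4,fy=4,interpolation=cv2.INTER_CUBIC))
E
```

```text
time_s: 10.7
position: [0.4502, 0.2574, 0.1714]
tool_rot: [[0.97, -0.245, 0.001], [-0.245, -0.97, 0.0], [0.0, -0.0, -1.0]]
ft_force: [0.2, 0.9, -1.7]
grip_width: 0.0477
time_s: 11.95
position: [0.5355, -0.2418, 0.1694]
tool_rot: [[0.984, 0.179, -0.002], [0.179, -0.984, 0.001], [-0.002, -0.002, -1.0]]
ft_force: [1.2, 0.9, -1.7]
grip_width: 0.0477
time_s: 12.2
position: [0.5354, -0.239, 0.1701]
tool_rot: [[0.984, 0.179, -0.002], [0.179, -0.984, 0.002], [-0.002, -0.002, -1.0]]
ft_force: [-0.6, 0.5, -1.7]
grip_width: 0.0484
```

View pics/w7.png

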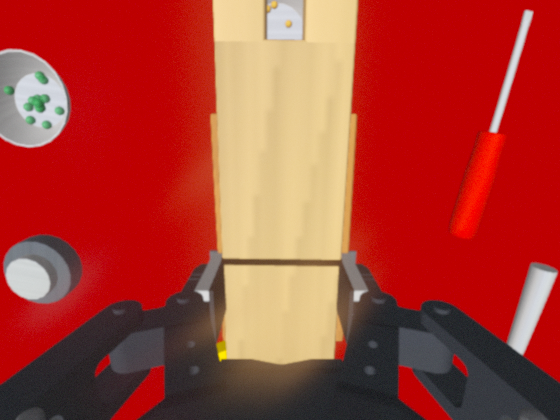

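View pics/s7.png

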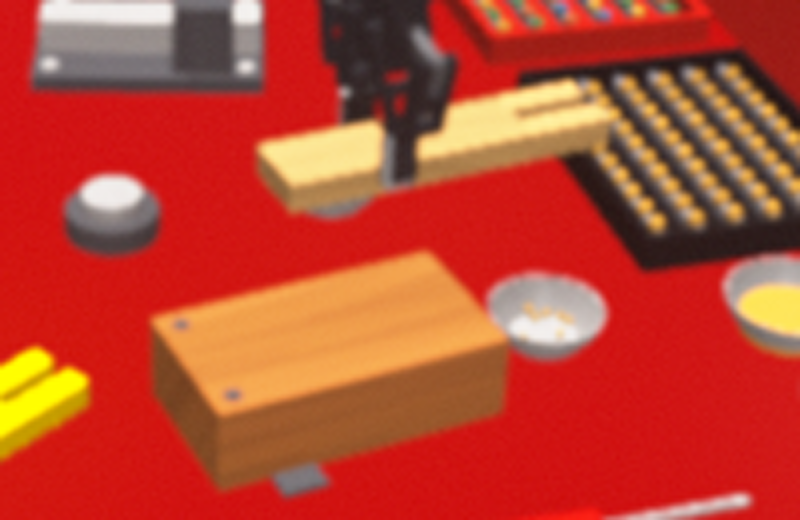

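The board sits square over the block; the block's far corners are at (211,115) and (357,115). I'll compare board and block axes.

Run:
```python
from h import *
d=env.get_image('wrist'); P=cloud(d); o=env.observe(); T=np.array(o['position']);R=np.array(o['tool_rot'])
# board top plane from range
m=bmask(d); mm=np.zeros_like(m); mm[60:250,228:342]=1; pts=P[(mm>0)]
pts=pts[np.abs(pts[:,2]-np.median(pts[:,2]))<.03]
A=np.c_[(pts-T)@R[:,:2],np.ones(len(pts))]; co=np.linalg.lstsq(A,pts[:,2],rcond=None)[0]; print('board top z = ',co,'pitch deg',np.degrees(co[:2]),'TCPz',T[2])
# block sides at rows 130..230 just outside board
L=[];Rr=[];l2=[];r2=[]
c=d['color'].astype(int)
for v in range(125,235,6):
    row=(c[v,:,1]>60); xs=np.nonzero(row[180:390])[0]+180; L.append((xs.min()-.5,v)); Rr.append((xs.max()+.5,v))
    
l,r=fit(d,L,.06),fit(d,Rr,.06); print('block sides',ang(l[1]),ang(r[1])); 
zt=.0+co[2]
L2=[];R2=[]
m=bmask(d)
for v in range(50,105,5):
    xs=np.nonzero(c[v,180:390,1]>60)[0]+180; L2.append((xs.min()-.5,v)); R2.append((xs.max()+.5,v))
bl,br=fit(d,L2,zt),fit(d,R2,zt); print('board sides',ang(bl[1]),ang(br[1]))
u=np.array([np.cos(np.radians(10.33)),np.sin(np.radians(10.33))]);n=np.array([-u[1],u[0]])
C=np.array([.5094,-.2448])
print('mid block lateral',((l[0]-C)@n,(r[0]-C)@n),'mid board lateral',((bl[0]-C)@n,(br[0]-C)@n))
E_=[]
for col in (213,214,355): 
    ys=np.nonzero(c[90:200,col,1]>60)[0]; E_.append((col,90+ys.min()-.5))
print('far edge',E_,[(w[:2]-C)@u for w in onplane(d,E_,.06)])
LN=[(cc,250+c[250:275,cc].max(1).argmin()) for cc in range(235,335,8)]; print(LN[::4],[((w[:2]-C)@u).round(4) for w in onplane(d,LN,zt)][::4],'TCP',(T[:2]-C)@u,(T[:2]-C)@n)
```

```text
board top z =  [-0.00594501  0.00028583  0.18788733] pitch deg [-0.34062408  0.01637683] TCPz 0.17111823869830425
block sides 10.263773 10.391909
board sides 8.915318 9.515892
mid block lateral (np.float64(0.05545488210455982), np.float64(-0.05525783911877181)) mid board lateral (np.float64(0.025608591049571416), np.float64(-0.024538037962412926))
far edge [(213, np.float64(112.5)), (214, np.float64(112.5)), (355, np.float64(113.5))] [np.float64(0.10076119788893124), np.float64(0.10075923006653337), np.float64(0.10014664941858095)]
[(235, np.int64(262)), (267, np.int64(261)), (299, np.int64(262)), (331, np.int64(263))] [np.float64(0.0393), np.float64(0.0397), np.float64(0.0393), np.float64(0.0389)] TCP 0.02712326737153824 0.001332278809184756
```

```bash
python3 -m inch '40 0 1 12 0; 40 0 1 35 0; 40 0 1 60 0; 40 0 1 82 0; 40 0 1 95 0; 40 0 1 101 0; 40 0 1 101 0; 40 0 1 101 0'
python3 - <<'E'
from h import *
d=env.get_image('wrist'); cv2.imwrite('pics/w8.png',cv2.resize(d['color'][:300,180:400],None,fx=2,fy=2)); 
d=env.get_image('side'); cv2.imwrite('pics/s8.png',cv2.resize(d['color'][180:310,220:420],None,fx=4,fy=4,interpolation=cv2.INTER_CUBIC))
E
```

```text
time_s: 13.35
position: [0.5364, -0.241, 0.071]
tool_rot: [[0.984, 0.179, 0.001], [0.179, -0.984, -0.001], [0.001, 0.001, -1.0]]
ft_force: [0.4, -0.1, -0.8]
grip_width: 0.0484
```

View pics/w8.png

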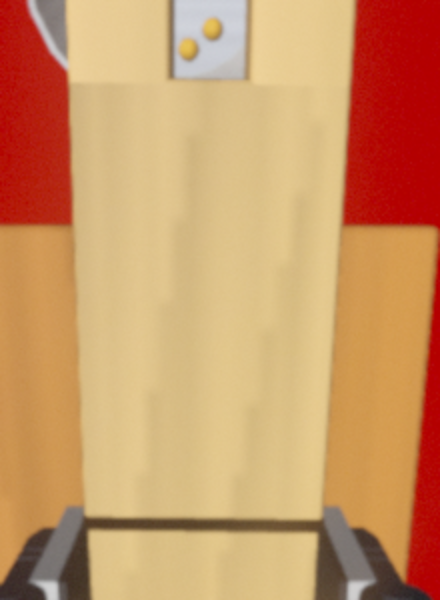

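View pics/s8.png

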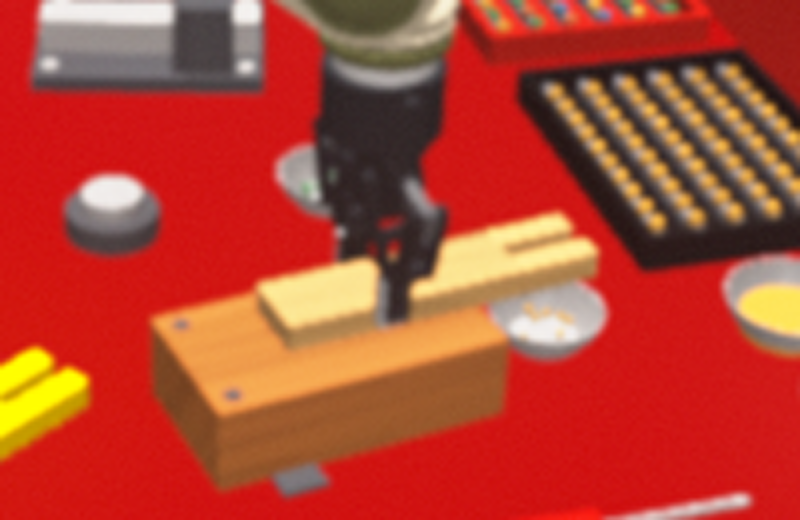

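The board hovers just above the block, parallel to it. I lower until contact.

```bash
for i in 1; do python3 -m inch '40 0 0 3 0; 40 0 0 5 0; 40 0 0 5 0'; python3 -m inch '40 0 0 2 0; 40 0 0 2 0'; python3 -m inch '40 0 0 1 0; 40 0 0 1 0'; done
```

```text
time_s: 13.82
position: [0.536, -0.2408, 0.0651]
tool_rot: [[0.984, 0.179, -0.0], [0.179, -0.984, 0.0], [-0.0, -0.0, -1.0]]
ft_force: [-0.0, 0.5, -2.4]
grip_width: 0.0483
time_s: 14.08
position: [0.5361, -0.2408, 0.0632]
tool_rot: [[0.984, 0.179, 0.0], [0.179, -0.984, 0.0], [0.0, -0.0, -1.0]]
ft_force: [-0.4, -0.1, -2.3]
grip_width: 0.0481
time_s: 14.32
position: [0.5362, -0.2408, 0.0629]
tool_rot: [[0.984, 0.179, 0.0], [0.179, -0.984, -0.0], [0.0, 0.0, -1.0]]
ft_force: [-2.2, 1.1, 4.1]
grip_width: 0.048
```

Contact at about 6 N. I measure the line and heading before sliding.

```bash
cat > meas.py <<'E'
from h import *
d=env.get_image('wrist'); c=d['color'].astype(int)
o=env.observe(); T=np.array(o['position'])
C=np.array([.5094,-.2448]); u=np.array([np.cos(np.radians(10.33)),np.sin(np.radians(10.33))]);n=np.array([-u[1],u[0]])
hsv=cv2.cvtColor(d['color'],cv2.COLOR_BGR2HSV)
LN=[(cc,245+c[245:280,cc].max(1).argmin()) for cc in range(235,335,6)]
w=onplane(d,LN,.08)[:,:2]; print('line rows',LN[0],LN[8],LN[-1],'block x',((w-C)@u).mean().round(4),'rel ang',ang(fit(d,LN,.08)[1])-10.33)
print('TCP blk',(T[:2]-C)@u,(T[:2]-C)@n,T[2],'tool yaw',ang(np.array(o['tool_rot'])[:2,0]),o['ft_force'])
# board edges via gradient: saturation step between board (pale) and surroundings
S=hsv[...,1].astype(int); L=[];R=[]
for v in range(30,240,6):
    s=cv2.blur(S[v:v+1].astype(np.float32),(3,1))[0]; ok=(s<125)
    k=285
    a=k
    while a>180 and (s[a]<(s[240:330].mean()+35)): a-=1
    b=k
    b=k
    while b<400 and (s[b]<(s[240:330].mean()+35)): b+=1
    if v>45: L.append((a+.5,v));R.append((b-.5,v))
l,r=fit(d,L,.08),fit(d,R,.08); print('edges',L[::12],R[::12],'ang',ang(l[1])-10.33,ang(r[1])-10.33,'lat',(l[0]-C)@n,(r[0]-C)@n)
cv2.imwrite('pics/m.png',d['color'])
E
python3 meas.py
```

```text
line rows (235, np.int64(261)) (283, np.int64(262)) (331, np.int64(262)) block x 0.0395 rel ang -90.61149
TCP blk 0.0270488517851004 -0.0009099811604236569 0.06290896252289524 tool yaw 10.327713761770083 [-2.36445739  0.11126836  5.94073527]
edges [(214.5, 48), (216.5, 120), (218.5, 192)] [(353.5, 48), (349.5, 120), (345.5, 192)] ang -1.1071901 -0.39418316 lat 0.023300871694928834 -0.02620410997480289
```

The line is at block x +39.5 mm, about 60 mm back, and yaw is off by about 0.7°. I slide outward with that small correction, in two stages.

```bash
python3 -m inch '40 3 0 0 -0.3; 40 8 -0.5 0 -0.6; 40 14 -0.5 0 -0.6; 40 21 -0.5 0 -0.6; 40 28 -0.5 0 -0.6; 40 35 -0.5 0 -0.6; 40 41 -0.5 0 -0.6; 40 45 -0.5 0 -0.6; 40 45 -0.5 0 -0.6'; python3 meas.py
```

```text
time_s: 15.5
position: [0.5805, -0.2325, 0.0629]
tool_rot: [[0.982, 0.19, 0.001], [0.19, -0.982, -0.001], [0.001, 0.001, -1.0]]
ft_force: [-2.4, -0.8, 5.0]
grip_width: 0.048
line rows (235, np.int64(261)) (283, np.int64(261)) (331, np.int64(263)) block x 0.0847 rel ang -90.1501
TCP blk 0.07219649087586531 -0.000647327662870296 0.06291238051484672 tool yaw 10.931530864561829 [-1.16710123 -0.24583295  5.43422333]
edges [(193.5, 48), (213.5, 120), (218.5, 192)] [(353.5, 48), (349.5, 120), (345.5, 192)] ang 7.9208126 0.2165966 lat 0.027108719775986424 -0.025207954869810003
```

View pics/m.png

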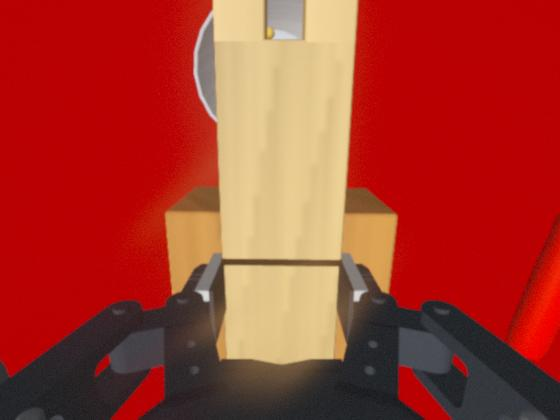

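The block's far top edge is visible at row ~211 (corners 168 and 394), the line at row 261. I'll cast both onto their planes.

```bash
cat > edge.py <<'E'
from h import *
import sys
r0,r1=int(sys.argv[1]),int(sys.argv[2])
d=env.get_image('wrist'); V=cv2.GaussianBlur(d['color'].max(2).astype(np.float32),(5,1),0)
cols=[*range(185,208,3),*range(356,380,3)]
E_=[(c,r0+np.diff(V[r0:r1,c]).argmax()+.5) for c in cols]; print([float(e[1]) for e in E_])
u=np.array([np.cos(np.radians(10.33)),np.sin(np.radians(10.33))]);C=np.array([.5094,-.2448])
print('edge block x',np.round((onplane(d,E_,.06)[:,:2]-C)@u,4))
E
python3 edge.py 200 225
```

```text
[210.5, 211.5, 211.5, 210.5, 211.5, 211.5, 211.5, 211.5, 212.5, 212.5, 212.5, 212.5, 213.5, 213.5, 213.5, 213.5]
edge block x [0.1007 0.1002 0.1002 0.1007 0.1002 0.1003 0.1003 0.1003 0.1005 0.1005
 0.1005 0.1006 0.1001 0.1001 0.1001 0.1001]
```

```bash
python3 -m inch '40 4 0 0 0; 40 9 0.2 0 0; 40 13 0.2 0 0; 40 15.5 0.2 0 0; 40 15.5 0.2 0 0; 40 15.5 0.2 0 0'; python3 meas.py; python3 edge.py 225 255
python3 - <<'E'
from h import *
d=env.get_image('side'); cv2.imwrite('pics/s9.png',cv2.resize(d['color'][180:310,220:420],None,fx=4,fy=4,interpolation=cv2.INTER_CUBIC))
d=env.get_image('scene'); cv2.imwrite('pics/d9.png',cv2.resize(d['color'][150:290,140:300],None,fx=4,fy=4,interpolation=cv2.INTER_CUBIC))
E
```

```text
time_s: 16.35
position: [0.5955, -0.2299, 0.063]
tool_rot: [[0.982, 0.189, 0.0], [0.189, -0.982, -0.001], [0.0, 0.001, -1.0]]
ft_force: [-3.3, -0.1, 5.7]
grip_width: 0.0477
line rows (235, np.int64(262)) (283, np.int64(262)) (331, np.int64(262)) block x 0.0998 rel ang -89.36447
TCP blk 0.08740296176043481 -0.0007229525074803161 0.06293967739329265 tool yaw 10.922662626329247 [-2.67497996 -0.61484864  4.90518202]
edges [(208.5, 48), (198.5, 120), (219.5, 192)] [(353.5, 48), (349.5, 120), (344.5, 192)] ang 6.708088 0.11337471 lat 0.02711912665767644 -0.025248021364521388
[241.5, 241.5, 241.5, 241.5, 241.5, 241.5, 241.5, 241.5, 243.5, 243.5, 243.5, 243.5, 243.5, 243.5, 243.5, 243.5]
edge block x [0.1005 0.1005 0.1005 0.1006 0.1006 0.1006 0.1006 0.1006 0.1003 0.1003
 0.1003 0.1003 0.1004 0.1004 0.1004 0.1004]
```

View pics/m.png

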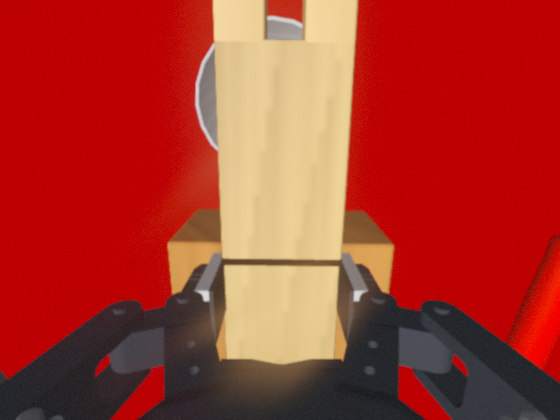

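View pics/s9.png

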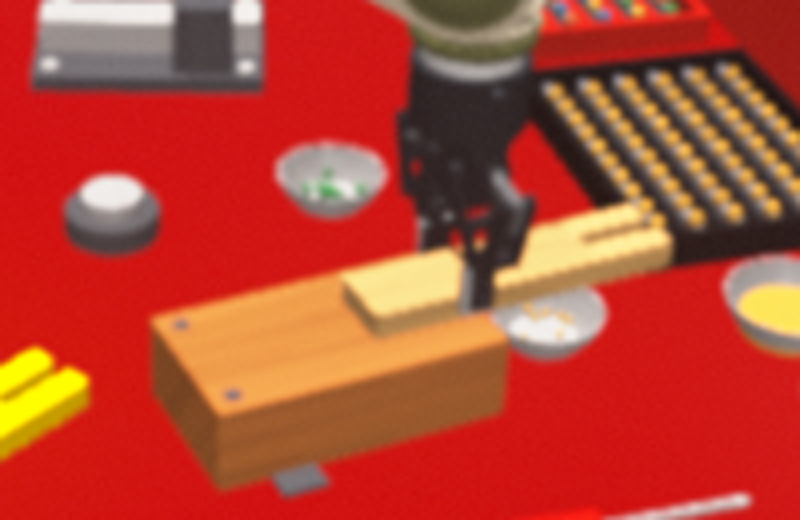

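View pics/d9.png

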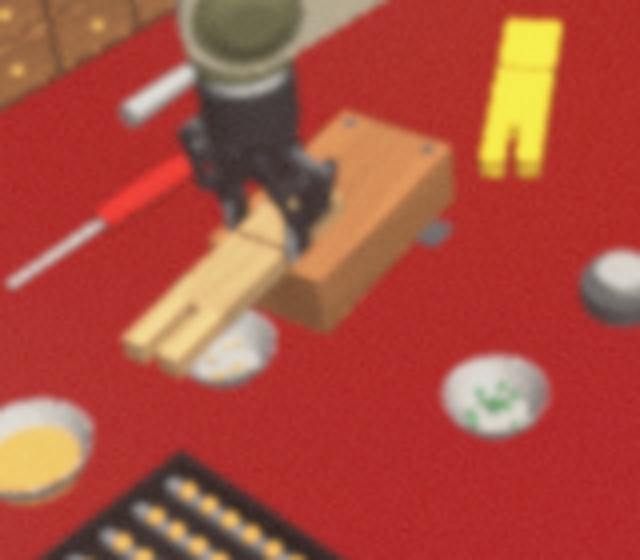

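```bash
python3 - <<'E'
from h import *
d=env.get_image('wrist');P=cloud(d);o=env.observe();T=np.array(o['position']);R=np.array(o['tool_rot'])
pts=np.r_[P[55:245,228:338].reshape(-1,3)]
A=np.c_[(pts-T)@R[:,:2],np.ones(len(pts))];co=np.linalg.lstsq(A,pts[:,2],rcond=None)[0];print('slope deg',np.degrees(co[:2]),'top z at TCP',co[2])
E
python3 -m inch '40 0.5 0 0 0; 40 0.5 0 0 0; 40 0.5 0 0 0'
```

```text
slope deg [ 0.49784841 -0.02877982] top z at TCP 0.07968080844357286
time_s: 16.98
position: [0.5957, -0.2298, 0.0629]
tool_rot: [[0.982, 0.189, -0.0], [0.189, -0.982, -0.001], [-0.001, 0.001, -1.0]]
ft_force: [-4.9, -0.9, 6.1]
grip_width: 0.0479
```

Board level to within 0.5°, top at 0.080 m, line over the edge, light press of about 6 N, grip holding. I hand in.

```bash
python3 -c "
from rig import env
print(env.close_job())"
```

```text
the job is handed in; nothing more can be done
None
```

The job is handed in at about 17 s, and every step was done in the order asked.

**What I did:**
- I slid the jaw about 31 mm by its post until it stopped, where the force rose to about 27 N without further motion.
- I gripped the board 42 mm behind its centre, lifted it out and laid it along the block's middle. The scored line was then about 60 mm back from the far edge.
- I slid it outward about 61 mm, turning it about 0.6° on the way to bring it into line with the block.

**Last checks:**
- **Line:** it was 0.6 mm short of the far edge by the wrist camera, before a final commanded nudge of 0.5 mm. The arm moved only about 0.2 mm for that nudge, and I did not re-measure.
- **Level and press:** the board's slope was about 0.5° and its top was at 80 mm. The upward force was about 6 N with the grip still holding.
- **Heading:** the right edge was within about 0.1° of the block's axis and the board about 1 mm off its middle line. The left-edge fit gave 7°, because it caught the bowl's rim in the picture, so I disregarded it.
- **Other things:** the catch bowl, middle bowl, anvil and yellow look-alike looked unmoved in the last pictures. I did not check the hammer, the left bowl or the purple look-alike again at the end.

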